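Index the dispenser arm on to the next sample cup

ROBOT

A 7-joint arm with a two-finger parallel gripper is mounted at the origin on the work surface. World frame = base frame: x ahead of the robot, y to its left, z up, the work surface at z = 0. Lengths are in m, angles in degrees, forces in N, time in s.
With the tool pointing down it reaches from about 0.425 to 0.875 m from the base axis. Payload 4.7 kg.
Tool frame: the origin (TCP) lies midway between the tips of the shut fingers; the grasp point (between the pads) lies 19 mm behind it; z points along the fingers, y is the line along which they close (so a half turn about z gives the same grasp; the last joint's range is limited). The gripper opens to 87 mm and grips with 3 to 60 N. Pads are 19 mm wide; open, the fingers measure 117 mm over their backs; the gripper's body (75 mm by 190 mm) begins 51 mm behind the grasp point.
Start: joints at [75.464, 18.392, -4.016, 83.108, 1.295, 78.541, -3.26], TCP at [0.172, -0.627, 0.223] pointing down, gripper open.
Joint ranges: [-163.93, 163.93], [-17.29, 119.83], [-79.2, 71.16], [3.27, 140.29], [-89.18, 269.18], [5.43, 117.66], [-154.24, 154.24]. Speed limits (degrees/s): [147.25, 147.25, 180, 180, 180, 180, 180].

INTERFACE

Orientations are given as [roll, pitch, yaw] about the fixed x, y, z axes, in that order (R = Rz(yaw) Ry(pitch) Rx(roll)).
In Python, from cell import env gives the robot as it stands. The module is installed in compiled form; this text tells all that it offers.
- The arm moves only by the tool send_rows, never from a script. Its argument "series" is a list of rows, each an object with "travel": the shift along the tool's x, y, z in cm, a list of three; "dr": the turn, a rotation vector about the tool's x, y, z in degrees, a list of three; "claw": the finger opening in cm, from 0 to 8.7. In form: [{"travel": [tx, ty, tz], "dr": [wx, wy, wz], "claw": claw}, ...]. A call has 1 to 12 rows; each row is the pose to reach, as a shift and turn from the pose commanded when the call began, along the tool's axes at that moment; what a row does not reach only later rows make up. A row lasts 1/12 s, in which the tool goes at most 41.7 mm and 7.16 degrees, less where a joint would pass 70% of its speed; a pose out of reach is approached as far as the arm can. A call with a gripper value outside its range is refused whole. The fingers move at their own pace and stop on an object; "grip_force" is the grip in N (left out, the last holds). Time passes only in rows, so rows that repeat a pose let the fingers close. It gives the time, the measured TCP pose, the force and the opening at its end, in the units of the state.
- env.get_obs(): the state, without advancing time (a new reading comes with each control period).
- env.read_camera(name): name is "scene" or "top" or "wrist"; returns the picture (400x640x3 uint8, blue, green, red); there is no depth.
- env.calibration(name): a dict with "fx", "fy", "cx", "cy" (pixels), "distortion" ([k1, k2, p1, p2, k3] as OpenCV has them; the pictures are not rectified), "cam_to_world" (4x4, takes a point from camera to world coordinates). Camera axes: x right, y down, z forward; pixel columns grow to the right and rows downward; lengths in m; the calibration is good to about 2 mm. A picture is of the moment at which its call begins: read the wrist's pose just before it. calibration takes no time and is no camera call; for the wrist camera it gives the pose at the moment of the call.
- env.sign_off(): hands the job in, once; it reports no verdict.
The state is a dict: "time_s": time; "qpos": joint angles; "joint_velocities": joint speeds; "effort": joint torques, N m; "tool_pos": TCP position; "tool_rot": TCP orientation; "force": force on the tool from outside, world axes, zero at the start; "wrist_torque": the same for the moment, N m; "grip_width": finger opening in m.
Only numpy, scipy, OpenCV 4.12 (cv2) and the standard library are available. Lean on these libraries where they do the work, as an engineer would, in place of code of your own. Each camera call takes 0.05 s, during which the arm holds its last target. There are 200 camera calls.

TASK

Move the dispenser's blue swing arm on by one hole, so that its nozzle stands over the orange cup: hook a fingertip through the ring from the robot's side, lift the spring pin out of its hole, swing the arm over without going past, and let the pin drop fully home in the next hole. Do not pinch the ring or press on the red band around its outside, do not swing over the blue cup, and leave the cups and everything else on the bench standing where they are.

Things in the scene. Friction and masses are not known exactly. Their poses are not given: they have to be found in the camera images.
- dispenser: dispenser fixed to the bench: white base plate 270 x 380 mm, 10 mm thick. Origin: table height, on the vertical axis of the 40 mm pivot column at the plate's end away from the robot; z up, -x towards the robot's side. Five cups stand 110 mm from the axis, one in line with each hole of the index rail.
- rail_hole (a point): middle one of the five holes in the curved steel index rail, at the rail's top, 80 mm above the table. Rail: radius 180 mm about the pivot, 24 mm wide, on posts. Holes: 26 degrees (0.454 rad) apart, at arm angles -0.908, -0.454, 0, 0.454, 0.908 rad, 13 mm wide along the arc. Axes as dispenser.
- swing_arm (a joint): angle of the flat blue arm about the pivot, rad, -1 to 1; 0 = along the dispenser's -x axis, positive counter-clockwise from above: it points along (-cos q, -sin q) in the dispenser's x, y. Arm top 93 mm above the table, 34 mm wide. Starts locked at about 0 (middle hole). With the pin up, light friction (about 1 N at the ring) holds it where it is left.
- index_pin (a joint): height of the spring pin above its seat, m: 0 = home (tip 12 mm below the rail's top), stop at 0.024; the arm is free from about 0.012 up. Spring and weight press down with 3 N at 0, 6.6 N at 0.018. The 10 mm pin has a round tip: within 3 mm of a hole's centre it slips in by itself; let go elsewhere it rests on the rail at about 0.012.
- ring_eye (a point): centre of the opening of the steel pull ring on the pin: 163 mm from the pivot axis, 145 mm above the table with the pin home; moves with the pin. Axes: x level towards the pivot, y along the swing, z up. Opening 45 mm wide (y), 40 mm tall, flat top 30 mm wide; its plane leans 45 degrees, top towards the pivot, so it faces half up and half to the robot's side.
- ring_top (a point): middle of the ring's level top bar (7 mm round), under which the fingertip lifts: 17 mm in x and 17 mm in z from the ring's centre, axes alike. Below the ring is a 24 mm housing, 110 mm above the table; beyond the ring a fingertip may go down to that height.
- ring_band: red plastic band, 6 mm thick, around the outside (top and both sides) of the pull ring, not to be pressed; the ring is 70 mm wide overall. Origin on the pin's axis, at the rail's top level when the pin is home, 65 mm below the ring's centre; axes as ring_eye.
- nozzle (a point): tip of the white dispensing nozzle that hangs from the swing arm 110 mm from the pivot axis, 70 mm above the table, 12 mm above the cups' rims; the nozzle's body ends 116 mm above the table.
- orange_cup: open plastic sample cup, 38 mm across the rim, 48 mm tall, standing on the dispenser's 10 mm base plate; origin at the centre of its underside, z up. Orange: the cup to be served next, beside the middle one on either side, 26 degrees from it about the pivot.
- blue_cup: open plastic sample cup, 38 mm across the rim, 48 mm tall, standing on the dispenser's 10 mm base plate; origin at the centre of its underside, z up. Blue, on the other side of the middle one.
- white_cup0: open plastic sample cup, 38 mm across the rim, 48 mm tall, standing on the dispenser's 10 mm base plate; origin at the centre of its underside, z up. White, in the middle, under the nozzle at the start.
- white_cup1: open plastic sample cup, 38 mm across the rim, 48 mm tall, standing on the dispenser's 10 mm base plate; origin at the centre of its underside, z up. White, at the end of the row on the dispenser's +y side.
- white_cup2: open plastic sample cup, 38 mm across the rim, 48 mm tall, standing on the dispenser's 10 mm base plate; origin at the centre of its underside, z up. White, at the end of the row on the dispenser's -y side.
- sample_jar: amber jar with white lid, 68 mm across, 125 mm tall, off to the left; origin at the centre of its underside.
- wash_bottle: white bottle with orange cap, 60 mm across, 160 mm tall, off to the right; origin at the centre of its underside.
- marker: marker pen, 135 mm long, 15 mm thick, lying flat on the table in front to the right; origin under the white part, x along the pen towards its black cap.
There are look-alikes about, which are no part of the job. Leave any pink look-alike of the white_cup1 alone. There is more than one size of the blue_cup; the one meant has the size given above.

How it is judged (in metres and radians):
On the way, in this order (a step that is already met when the one before it is completed fails the run):
1. the pin is lifted clear of the middle hole by the fingers, with the arm still there (value of joint index_pin above 0.012 m and contact force between the fingers and index_pin above 1 N and value of joint swing_arm between -0.12 and 0.12 rad), for 0.05 s.
2. the arm has been swung until the nozzle is over the orange cup (horizontal distance between nozzle and orange_cup below 0.012 m), for 0.1 s.
At the end, for the whole second after the job is handed in: The nozzle is within 9 mm (seen from above) of the orange cup's centre, one hole from the middle; the pin is under 3 mm above its seat; the arm is still; every cup is upright within 10 mm of its place; jar, bottle and marker are within 20 mm of theirs (horizontal distance between nozzle and orange_cup below 0.009 m and value of joint index_pin below 0.003 m and value of joint swing_arm between -0.49 and 0.49 rad and velocity of joint swing_arm between -0.03 and 0.03 rad/s and distance of each of white_cup0, white_cup1, white_cup2, orange_cup, blue_cup from where it was at the start of the episode below 0.01 m and angle between each of white_cup0, white_cup1, white_cup2, orange_cup, blue_cup's own z axis and vertical below 0.15 rad and distance of each of sample_jar, wash_bottle, marker from where it was at the start of the episode below 0.02 m); the robot touches nothing.
It fails at once if the red band on the outside of the ring is pressed (over 2 N), as when the ring is pinched (contact force between the fingers and ring_band above 2 N).
It fails at once if a cup is pushed, lifted or carried (more than 10 mm) (distance of any of white_cup0, white_cup1, white_cup2, orange_cup, blue_cup from where it was at the start of the episode above 0.01 m).
It fails at once if jar, bottle or marker is moved more than 20 mm (distance of any of sample_jar, wash_bottle, marker from where it was at the start of the episode above 0.02 m).
It fails at once if the arm is swung over the blue cup (horizontal distance between nozzle and blue_cup below 0.012 m).
It fails at once if the arm is swung well past the next hole (more than 9 degrees) (value of joint swing_arm above 0.62 rad or value of joint swing_arm below -0.62 rad).
It also fails if it takes over 45 s, if anything falls off the work surface, if the arm or the gripper's body presses on something with over 40 N, if the wrist force passes 120 N, or if a joint passes its speed limit or range.

## Working session

There is one attempt and no reset: what is moved stays moved. The work goes in short steps, Python scripts to look and compute and a tool call to move; the robot and the scene stay as the last step left them, time stands still between calls to the robot, and variables do not carry over. Pictures are saved under pics/ and viewed, on a budget of 10 in all, crops included, one or two more only if the job needs it, and the job is handed in when it is done.

Besides the shell and the picture viewer there is one more tool, called after "Emit:" as a command line: name --argument value ..., lists and objects as JSON in quotes. send_rows: Moves the arm, as the interface text tells. Its arguments: {"type":"object","properties":{"series":{"type":"array"},"grip_force":{"type":"number"}},"required":["series"]}

```bash
mkdir -p pics; cat > h.py <<'E'
import numpy as np, cv2
from cell import env
from scipy.spatial.transform import Rotation as R
def ray(c,uv):
    K=np.array([[c["fx"],0,c["cx"]],[0,c["fy"],c["cy"]],[0,0,1.]])
    p=cv2.undistortPoints(np.array([[uv]],float),K,np.array(c["distortion"]))[0,0]
    T=np.array(c["cam_to_world"]); d=T[:3,:3]@np.array([p[0],p[1],1]); return T[:3,3],d/np.linalg.norm(d)
def plane(c,uv,z):
    o,d=ray(c,uv); return o+d*(z-o[2])/d[2]
def tri(rs):
    A=0;b=0
    for o,d in rs:
        P=np.eye(3)-np.outer(d,d); A=A+P; b=b+P@o
    return np.linalg.solve(A,b)
def proj(c,X):
    K=np.array([[c["fx"],0,c["cx"]],[0,c["fy"],c["cy"]],[0,0,1.]])
    T=np.linalg.inv(np.array(c["cam_to_world"])); X=np.atleast_2d(X).astype(float)
    return cv2.projectPoints(X,cv2.Rodrigues(T[:3,:3])[0],T[:3,3],K,np.array(c["distortion"]))[0][:,0]
E
python3 - <<'E'
from h import *
for n in("scene","top"):
    cv2.imwrite(f"pics/{n}.png",env.read_camera(n)); print(np.round(env.calibration(n)["cam_to_world"],3).tolist())
o=env.get_obs(); print(o)
E
```

```text
[[0.033, 0.549, -0.835, 1.543], [0.999, -0.002, 0.038, -0.043], [0.019, -0.836, -0.549, 0.738], [0.0, 0.0, 0.0, 1.0]]
[[-0.029, -0.991, 0.129, 0.38], [-0.999, 0.026, -0.023, 0.023], [0.02, -0.129, -0.991, 1.577], [0.0, 0.0, 0.0, 1.0]]
{'time_s': 0.1, 'qpos': array([75.46324214, 18.43602855, -4.01567526, 83.1656069 ,  1.29365293,
       78.53981171, -3.26089612]), 'joint_velocities': array([ 0.04198096, -0.12367465,  0.07113706, -0.05506249, -0.06947127,
        0.04924337, -0.08687225]), 'effort': array([-5.93198965e-04, -4.92573774e+01, -4.06093905e-01, -3.13401997e+01,
       -6.42250967e-02,  3.94282106e-02,  7.34303831e-05]), 'tool_pos': array([ 0.17184397, -0.62638462,  0.22157729]), 'tool_rot': array([-1.79903705e+02,  3.90266138e-03,  1.53452763e+01]), 'force': array([ 0.2721094 , -1.34401901,  0.18982089]), 'wrist_torque': array([-0.0215862 ,  0.02725062, -0.0039454 ]), 'grip_width': 0.08706019856972286}
```

View pics/scene.png

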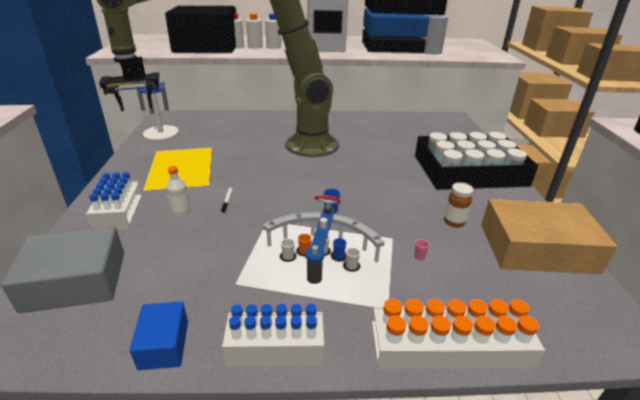

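View pics/top.png

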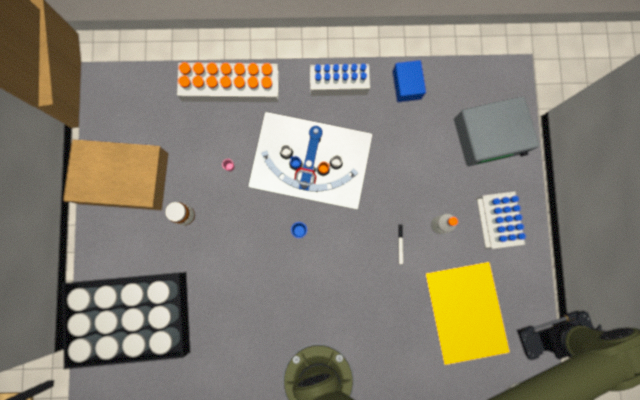

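Scene view is from the far side (ring red at ~(328,198), orange cup (305,243), blue cup (340,248)). Top view: pivot (316,131), ring about (306,176), orange cup (323,169) on the −y side, blue cup (295,162), and a blue look-alike at (299,230).

```bash
python3 - <<'E'
from h import *
t=cv2.imread("pics/top.png"); s=cv2.imread("pics/scene.png"); ct=env.calibration("top"); cs=env.calibration("scene")
def blobs(im,c,lo,hi,roi,z,mn=8):
    h=cv2.cvtColor(im,cv2.COLOR_BGR2HSV); m=cv2.inRange(h,lo,hi); k=np.zeros_like(m); x0,y0,x1,y1=roi; k[y0:y1,x0:x1]=m[y0:y1,x0:x1]
    n,l,st,ce=cv2.connectedComponentsWithStats(k)
    for i in range(1,n):
        if st[i,4]>=mn: print(st[i].tolist(),np.round(ce[i],1),np.round(plane(c,ce[i],z),3))
roi=(235,100,385,245)
print("orange");blobs(t,ct,(5,150,120),(18,255,255),roi,.058)
print("red");blobs(t,ct,(0,120,80),(4,255,255),roi,.16);blobs(t,ct,(172,120,80),(180,255,255),roi,.16)
print("blue");blobs(t,ct,(100,130,60),(125,255,255),roi,.093)
h=cv2.cvtColor(t,cv2.COLOR_BGR2HSV); m=cv2.inRange(h,(0,0,190),(180,50,255)); k=np.zeros_like(m); k[100:215,240:380]=m[100:215,240:380]
cn=max(cv2.findContours(k,0,2)[0],key=cv2.contourArea)
pts=np.array([plane(ct,p[0],.01)[:2] for p in cn],np.float32); r=cv2.minAreaRect(pts); print(r,np.round(cv2.boxPoints(r),3).tolist())
print("scene red");blobs(s,cs,(0,120,80),(4,255,255),(250,180,400,270),.16);blobs(s,cs,(172,120,80),(180,255,255),(250,180,400,270),.16)
for n,im,b in(("t",t,(240,105,380,245)),("s",s,(235,180,400,300))):
    cv2.imwrite(f"pics/c{n}.png",cv2.resize(im[b[1]:b[3],b[0]:b[2]],None,fx=4,fy=4,interpolation=2))
a=cv2.imread("pics/ct.png");
E
```

```text
orange
[318, 162, 11, 11, 95] [323.4 167.3] [ 0.691 -0.035  0.058]
red
[296, 167, 7, 6, 16] [298.8 169.3] [0.666 0.045 0.16 ]
[308, 170, 6, 2, 8] [310.8 170.2] [0.662 0.008 0.16 ]
blue
[306, 127, 16, 35, 263] [313. 144.] [ 0.762 -0.002  0.093]
[290, 156, 11, 13, 97] [295.  162.1] [0.704 0.058 0.093]
[301, 173, 10, 9, 64] [305.7 177.1] [0.653 0.024 0.093]
[291, 222, 16, 16, 192] [298.6 229.4] [0.485 0.051 0.093]
((0.7290290594100952, 0.00624769926071167), (0.37949445843696594, 0.2695583701133728), 76.78524780273438) [[0.5540000200271606, -0.14800000190734863], [0.8169999718666077, -0.20900000631809235], [0.9039999842643738, 0.1599999964237213], [0.640999972820282, 0.22200000286102295]]
scene red
[315, 195, 9, 4, 21] [318.8 196.4] [0.651 0.002 0.16 ]
[322, 195, 14, 5, 27] [328.7 197.4] [0.657 0.028 0.16 ]
```

View pics/ct.png

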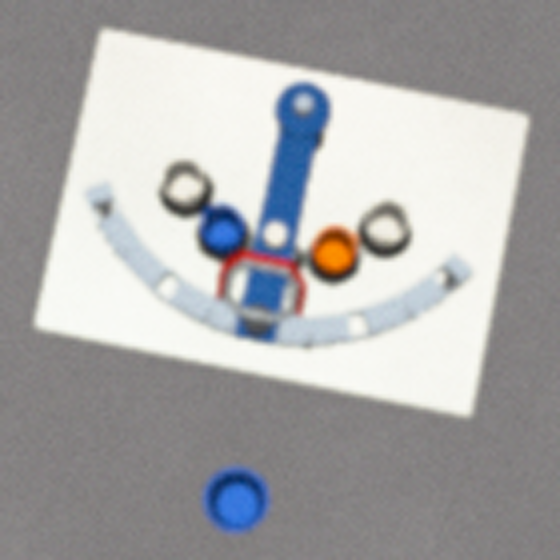

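```bash
cat >> h.py <<'E'
YAW=-13.2; PIV=np.array([.798,-.0106]); 
def pose(back,q=0,dz=0,dy=0,pitch=45,piv=PIV,yaw=YAW,r=.163,z=.145):
    "TCP pose on ring axis, 'back' m before the ring centre, arm angle q"
    a=np.radians(yaw)+q; h=np.array([np.cos(a),np.sin(a),0]); up=np.array([0,0,1.])
    Rm=R.from_euler('xyz',[180,0,np.degrees(a)],degrees=True)*R.from_euler('y',pitch,degrees=True)
    c=np.r_[piv-r*h[:2],z]+[0,0,dz]+dy*np.array([-h[1],h[0],0])
    return c-back*Rm.as_matrix()[:,2],Rm
def rel(p,Rm,base=None):
    o=env.get_obs(); 
    p0,R0=base if base else (o["tool_pos"],R.from_euler('xyz',o["tool_rot"],degrees=True))
    print("travel cm",np.round(R0.inv().apply(p-p0)*100,2),"dr",np.round((R0.inv()*Rm).as_rotvec(degrees=True),1),"target",np.round(p,3))
E
python3 - <<'E'
from h import *
p,Rm=pose(.17); rel(p,Rm)
E
```

```text
travel cm [ 51.8  -56.35  -4.27] dr [-11.3  44.1  27. ] target [0.522 0.054 0.265]
```

Emit:
send_rows --series '[{"travel": [0,0,-4],"dr": [0,0,0],"claw": 0},{"travel": [0,0,-8],"dr": [0,0,0],"claw": 0},{"travel": [0,0,-12],"dr": [0,0,0],"claw": 0}]'

```text
time_s: 0.35
tool_pos: [0.1717, -0.6261, 0.3427]
tool_rot: [-179.8, 0.0, 15.3]
force: [-0.0, -1.2, 0.5]
grip_width: 0.0741
```

Emit:
send_rows --series '[{"travel": [51.8,-56.3,0],"dr": [-11.3,44.1,27],"claw": 0},{"travel": [51.8,-56.3,0],"dr": [-11.3,44.1,27],"claw": 0},{"travel": [51.8,-56.3,0],"dr": [-11.3,44.1,27],"claw": 0},{"travel": [51.8,-56.3,0],"dr": [-11.3,44.1,27],"claw": 0},{"travel": [51.8,-56.3,0],"dr": [-11.3,44.1,27],"claw": 0},{"travel": [51.8,-56.3,0],"dr": [-11.3,44.1,27],"claw": 0},{"travel": [51.8,-56.3,0],"dr": [-11.3,44.1,27],"claw": 0},{"travel": [51.8,-56.3,0],"dr": [-11.3,44.1,27],"claw": 0},{"travel": [51.8,-56.3,0],"dr": [-11.3,44.1,27],"claw": 0},{"travel": [51.8,-56.3,0],"dr": [-11.3,44.1,27],"claw": 0},{"travel": [51.8,-56.3,0],"dr": [-11.3,44.1,27],"claw": 0},{"travel": [51.8,-56.3,0],"dr": [-11.3,44.1,27],"claw": 0}]'

```text
time_s: 1.35
tool_pos: [0.3545, -0.3643, 0.265]
tool_rot: [-174.3, -43.3, -15.7]
force: [-0.5, -1.3, 2.6]
grip_width: 0.0015
```

```bash
python3 - <<'E'
from h import *
p,Rm=pose(.17); rel(p,Rm); print(env.get_obs()["qpos"].round(1))
E
```

```text
travel cm [  3.54 -44.27   7.71] dr [-3.9  1.6 -1.9] target [0.522 0.054 0.265]
[ 78.4 -17.2  -8.3 125.8 -49.   58.7 -11.4]
```

Emit:
send_rows --series '[{"travel": [3.5,-44.3,7.7],"dr": [-4,1.6,-1.9],"claw": 0},{"travel": [3.5,-44.3,7.7],"dr": [-4,1.6,-1.9],"claw": 0},{"travel": [3.5,-44.3,7.7],"dr": [-4,1.6,-1.9],"claw": 0},{"travel": [3.5,-44.3,7.7],"dr": [-4,1.6,-1.9],"claw": 0},{"travel": [3.5,-44.3,7.7],"dr": [-4,1.6,-1.9],"claw": 0},{"travel": [3.5,-44.3,7.7],"dr": [-4,1.6,-1.9],"claw": 0},{"travel": [3.5,-44.3,7.7],"dr": [-4,1.6,-1.9],"claw": 0},{"travel": [3.5,-44.3,7.7],"dr": [-4,1.6,-1.9],"claw": 0},{"travel": [3.5,-44.3,7.7],"dr": [-4,1.6,-1.9],"claw": 0},{"travel": [3.5,-44.3,7.7],"dr": [-4,1.6,-1.9],"claw": 0},{"travel": [3.5,-44.3,7.7],"dr": [-4,1.6,-1.9],"claw": 0},{"travel": [3.5,-44.3,7.7],"dr": [-4,1.6,-1.9],"claw": 0}]'

```text
time_s: 2.35
tool_pos: [0.4876, -0.232, 0.1543]
tool_rot: [179.9, -44.6, -13.4]
force: [0.8, 0.0, -0.8]
grip_width: 0.0004
```

```bash
python3 - <<'E'
from h import *
p,Rm=pose(.17); rel(p,Rm); print(env.get_obs()["qpos"].round(1))
np.save("w0.npy",env.calibration("wrist")["cam_to_world"]); cv2.imwrite("pics/w0.png",env.read_camera("wrist"))
c=env.calibration("wrist");print({k:c[k] for k in c if k!="cam_to_world"}, np.round(c["cam_to_world"],3).tolist())
E
```

```text
travel cm [  5.47 -28.62 -10.22] dr [ 0.2  0.4 -0.1] target [0.522 0.054 0.265]
[ 35.  -17.2  -3.7 140.2 -45.   19.  -34.3]
{'fx': 358.92275466104564, 'fy': 358.92275466104564, 'cx': 318.8877564063327, 'cy': 205.62920605612342, 'distortion': array([-0.07242317,  0.        ,  0.        ,  0.        ,  0.        ])} [[-0.216, -0.848, 0.483, 0.428], [-0.976, 0.188, -0.107, -0.207], [0.0, -0.495, -0.869, 0.317], [0.0, 0.0, 0.0, 1.0]]
```

View pics/w0.png

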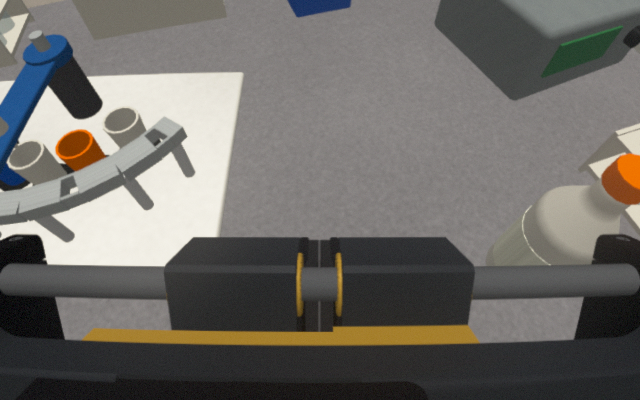

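```bash
python3 - <<'E'
from h import *
p,Rm=pose(.12,pitch=25); rel(p,Rm)
E
```

```text
travel cm [  9.92 -27.52  -4.41] dr [ -0.4 -19.4   0.6] target [0.59  0.038 0.254]
```

Emit:
send_rows --series '[{"travel": [7,0,-6],"dr": [0,-19.4,0],"claw": 0},{"travel": [7,0,-6],"dr": [0,-19.4,0],"claw": 0},{"travel": [7,0,-6],"dr": [0,-19.4,0.6],"claw": 0},{"travel": [9.9,-27.5,-4.4],"dr": [0,-19.4,0.6],"claw": 0},{"travel": [9.9,-27.5,-4.4],"dr": [0,-19.4,0.6],"claw": 0},{"travel": [9.9,-27.5,-4.4],"dr": [0,-19.4,0.6],"claw": 0},{"travel": [9.9,-27.5,-4.4],"dr": [0,-19.4,0.6],"claw": 0},{"travel": [9.9,-27.5,-4.4],"dr": [0,-19.4,0.6],"claw": 0},{"travel": [9.9,-27.5,-4.4],"dr": [0,-19.4,0.6],"claw": 0},{"travel": [9.9,-27.5,-4.4],"dr": [0,-19.4,0.6],"claw": 0},{"travel": [9.9,-27.5,-4.4],"dr": [0,-19.4,0.6],"claw": 0},{"travel": [9.9,-27.5,-4.4],"dr": [0,-19.4,0.6],"claw": 0}]'

```text
time_s: 3.4
tool_pos: [0.5882, 0.0332, 0.2531]
tool_rot: [-179.7, -24.9, -13.3]
force: [0.3, -1.0, 0.7]
grip_width: 0.0007
```

```bash
python3 - <<'E'
from h import *
p,Rm=pose(.12,pitch=25); rel(p,Rm); print(env.get_obs()["qpos"].round(1))
np.save("w1.npy",env.calibration("wrist")["cam_to_world"]); cv2.imwrite("pics/w1.png",env.read_camera("wrist"))
E
```

```text
travel cm [ 0.07 -0.52 -0.03] dr [-0.3  0.1 -0.1] target [0.59  0.038 0.254]
[  46.9   -8.8  -53.2  109.6    1.5   52.2 -111.3]
```

View pics/w1.png

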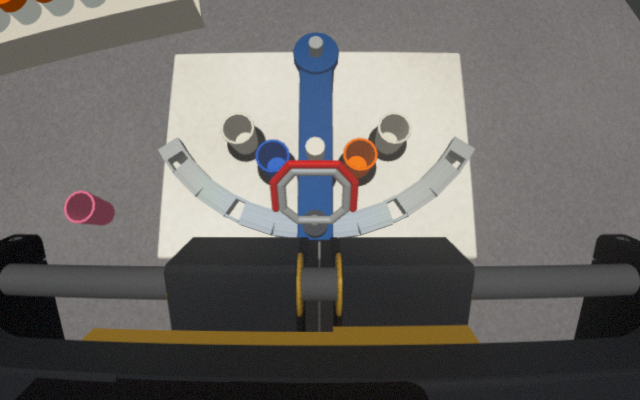

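Ring opening centred about (315,196), red band from x=271 to 358, top edge y=160; orange cup (360,155) right, blue (273,157) left, arm in the middle. Shift sideways for a second view.

Emit:
send_rows --series '[{"travel": [0,3,-3],"dr": [0,0,0],"claw": 0},{"travel": [0,6,-4],"dr": [0,0,0],"claw": 0},{"travel": [0,6,-4],"dr": [0,0,0],"claw": 0},{"travel": [0,6,-4],"dr": [0,0,0],"claw": 0}]'

```text
time_s: 3.78
tool_pos: [0.557, -0.0282, 0.2896]
tool_rot: [-179.7, -25.0, -14.0]
force: [0.5, 0.8, -0.4]
grip_width: 0.0005
```

```bash
cat > m.py <<'E'
from h import *
def feats(im,x0=150,x1=500,y1=236):
    h=cv2.cvtColor(im,cv2.COLOR_BGR2HSV)
    red=(cv2.inRange(h,(0,150,90),(3,255,255))|cv2.inRange(h,(172,130,90),(180,255,255))); red[y1:]=0; red[:,:x0]=0; red[:,x1:]=0
    n,l,st,ce=cv2.connectedComponentsWithStats(red); i=1+np.argmax(st[1:,4]); m=l==i; ys,xs=np.nonzero(m)
    x,y,w,hh,_=st[i]; top=ys.min(); 
    # band ends and top corners: outer edges of legs, lower rows
    L=[xs[ys==r].min() for r in range(y+hh//2,y+hh-3)]; Rr=[xs[ys==r].max() for r in range(y+hh//2,y+hh-3)]
    topc=xs[ys<=top+2]
    org=cv2.inRange(h,(5,170,120),(18,255,255)); org[y1:]=0; org[:120]=0; org[:,:x0]=0; org[:,x1:]=0
    cn=max(cv2.findContours(org,0,2)[0],key=cv2.contourArea); 
    return dict(box=st[i].tolist(),midx=(np.mean(L)+np.mean(Rr))/2+.5,topmid=((topc.min()+topc.max())/2+.5,top+.5),orange=cv2.boundingRect(cn))
E
python3 - <<'E'
from m import *
c=env.calibration("wrist");np.save("w2.npy",c["cam_to_world"]); im=env.read_camera("wrist");cv2.imwrite("pics/w2.png",im)
c1=dict(c);c1["cam_to_world"]=np.load("w1.npy")
f1=feats(cv2.imread("pics/w1.png")); f2=feats(im); print(f1,f2)
X=tri([ray(c1,f1["topmid"]),ray(c,f2["topmid"])]); print("band top mid",X)
rg=[X]
d=X[:2]-PIV; a=np.radians(YAW);Rz=np.array([[np.cos(a),np.sin(a)],[-np.sin(a),np.cos(a)]]);print("disp",Rz@d)
a=np.concatenate([cv2.imread("pics/w1.png")[20:240,140:500],im[20:240,60:420]],1);cv2.imwrite("pics/cmp.png",a)
E
```

```text
{'box': [270, 160, 89, 51, 1035], 'midx': np.float64(314.3478260869565), 'topmid': (np.float64(314.5), np.float64(160.5)), 'orange': (343, 139, 35, 33)} {'box': [202, 156, 77, 46, 759], 'midx': np.float64(241.625), 'topmid': (np.float64(237.5), np.float64(156.5)), 'orange': (285, 137, 30, 30)}
band top mid [0.66328636 0.02018719 0.16617176]
disp [-0.13818464 -0.00078822]
```

View pics/w2.png

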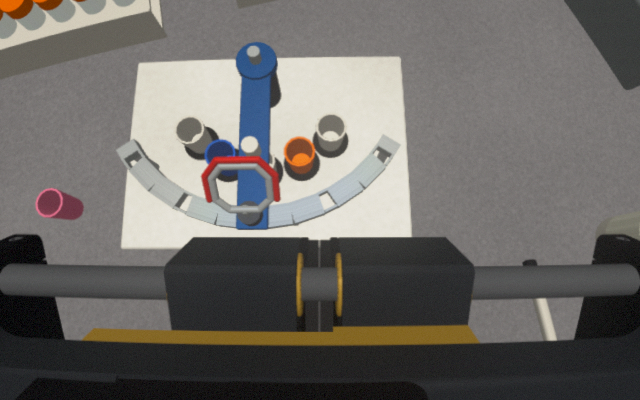

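```bash
python3 - <<'E'
from h import *
p,Rm=pose(.07,pitch=40); rel(p,Rm)
E
```

```text
travel cm [-1.8  -6.97  9.18] dr [-0.  15.1 -0.6] target [0.596 0.037 0.199]
```

Emit:
send_rows --series '[{"travel": [-1,-4,1],"dr": [0,7,0],"claw": 0},{"travel": [-1.8,-7,3],"dr": [0,12,-0.6],"claw": 0},{"travel": [-1.8,-7,6],"dr": [0,15,-0.6],"claw": 0},{"travel": [-1.8,-7,9.2],"dr": [0,15,-0.6],"claw": 0},{"travel": [-1.8,-7,9.2],"dr": [0,15,-0.6],"claw": 0},{"travel": [-1.8,-7,9.2],"dr": [0,15,-0.6],"claw": 0},{"travel": [-1.8,-7,9.2],"dr": [0,15,-0.6],"claw": 0}]'

```text
time_s: 4.42
tool_pos: [0.5957, 0.0399, 0.1976]
tool_rot: [180.0, -39.8, -12.9]
force: [-0.1, -0.4, 0.6]
grip_width: 0.0006
```

```bash
python3 - <<'E'
from h import *
p,Rm=pose(.07,pitch=40); rel(p,Rm); p,Rm=pose(-.022,pitch=40); rel(p,Rm);print(env.get_obs()["qpos"].round(1))
E
```

```text
travel cm [ 0.1   0.29 -0.05] dr [-0.2  0.2  0.3] target [0.596 0.037 0.199]
travel cm [0.13 0.32 9.15] dr [-0.2  0.2  0.3] target [0.653 0.023 0.128]
[  28.1  -11.6  -41.7  125.4   20.9   29.1 -133.5]
```

Emit:
send_rows --series '[{"travel": [0.1,0.3,0],"dr": [-0.2,0.2,0.3],"claw": 0},{"travel": [0.1,0.3,1],"dr": [-0.2,0.2,0.3],"claw": 0},{"travel": [0.1,0.3,2],"dr": [-0.2,0.2,0.3],"claw": 0},{"travel": [0.1,0.3,3],"dr": [-0.2,0.2,0.3],"claw": 0},{"travel": [0.1,0.3,4],"dr": [-0.2,0.2,0.3],"claw": 0},{"travel": [0.1,0.3,5],"dr": [-0.2,0.2,0.3],"claw": 0},{"travel": [0.1,0.3,5],"dr": [-0.2,0.2,0.3],"claw": 0}]'

```text
time_s: 5.0
tool_pos: [0.6286, 0.0266, 0.1616]
tool_rot: [-179.9, -40.2, -13.6]
force: [1.0, 0.8, 0.1]
grip_width: 0.0003
```

```bash
python3 - <<'E'
from h import *
p,Rm=pose(-.022,pitch=40); rel(p,Rm);print(env.get_obs()["force"])
im=env.read_camera("wrist"); s=env.read_camera("scene"); cv2.imwrite("pics/ins.png",np.concatenate([im,cv2.resize(s[175:275,250:410],(640,400))],0)[:, :] if 0 else np.concatenate([cv2.resize(im,(400,250)),cv2.resize(s[175:275,250:410],(400,250),interpolation=2)],1))
E
```

```text
travel cm [-0.28 -0.26  4.13] dr [ 0.2 -0.2 -0.3] target [0.653 0.023 0.128]
[1.01597526 0.83740616 0.07597604]
```

View pics/ins.png

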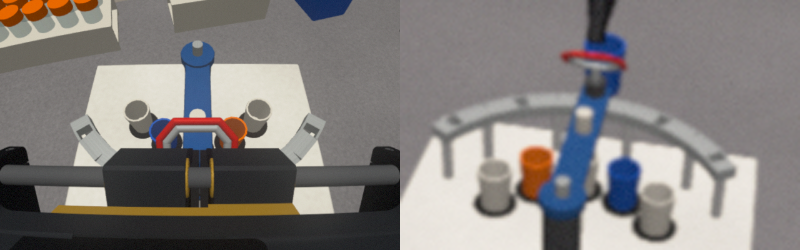

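Fingers are centred on the ring (wrist crop x≈200 vs ring centre ≈202), about to enter the opening. Push in.

Emit:
send_rows --series '[{"travel": [-0.1,-0.1,1],"dr": [0,0,0],"claw": 0},{"travel": [-0.1,-0.1,2],"dr": [0,0,0],"claw": 0},{"travel": [-0.1,-0.1,3],"dr": [0,0,0],"claw": 0},{"travel": [-0.1,-0.1,4.1],"dr": [0,0,0],"claw": 0},{"travel": [-0.1,-0.1,4.1],"dr": [0,0,0],"claw": 0},{"travel": [-0.1,-0.1,4.1],"dr": [0,0,0],"claw": 0}]'

```text
time_s: 5.6
tool_pos: [0.6504, 0.0212, 0.1359]
tool_rot: [-179.7, -39.9, -13.5]
force: [0.2, -0.3, 0.6]
grip_width: 0.0006
```

```bash
python3 - <<'E'
from h import *
p,Rm=pose(-.022,pitch=40); rel(p,Rm);print(env.get_obs()["force"],env.get_obs()["qpos"].round(1))
rel(p+[0,0,.02],Rm,(p,Rm))
E
```

```text
travel cm [-0.34 -0.27  0.73] dr [-0.1  0.1 -0.3] target [0.653 0.023 0.128]
[ 0.2469078  -0.31067942  0.59473426] [  -0.2    1.5  -13.5  124.1   45.4   24.3 -154.1]
travel cm [ 1.29  0.   -1.53] dr [0. 0. 0.] target [0.653 0.023 0.148]
```

```bash
cat >> h.py <<'E'
def avg(n=5):
    P=[];Q=[];F=[]
    for i in range(n):
        o=env.get_obs();P.append(o["tool_pos"]);Q.append(R.from_euler('xyz',o["tool_rot"],degrees=True).as_quat());F.append(o["force"])
        env.read_camera("top")
    Q=[q*np.sign(q@Q[0]) for q in Q]
    print("std mm",np.std(P,0).round(4)*1000,"F",np.mean(F,0).round(2),"q",o["qpos"].round(1),"pos",np.mean(P,0).round(4))
    return np.mean(P,0),R.from_quat(np.mean(Q,0))
def hook(q,yoff,depth=.024,dz=0,pitch=40):
    "TCP with finger axis through ring centre at arm angle q, tool yaw off by yoff deg"
    c,_=pose(0,q); _,Rm=pose(0,q+np.radians(yoff),pitch=pitch)
    return c+[0,0,dz]+depth*Rm.as_matrix()[:,2],Rm
E
python3 - <<'E'
from h import *
b=avg(); print(b[1].as_euler('xyz',degrees=True).round(1))
for y in(0,7,10): rel(*hook(0,y),b)
E
```

```text
std mm [0.2 1.4 0.1] F [0.24 0.04 0.18] q [   0.     1.5  -14.1  124.1   45.5   24.3 -154.1] pos [0.6503 0.0234 0.1357]
[-179.7  -39.9  -13.3]
travel cm [-0.28 -0.06  0.96] dr [-0.2  0.1 -0.1] target [0.654 0.023 0.127]
travel cm [-0.29 -0.25  0.95] dr [ 4.3  0.1 -5.5] target [0.655 0.025 0.127]
travel cm [-0.3  -0.33  0.94] dr [ 6.2  0.1 -7.8] target [0.655 0.026 0.127]
```

Emit:
send_rows --series '[{"travel": [-0.1,-0.1,0.2],"dr": [2.5,0,-3.2],"claw": 0},{"travel": [-0.3,-0.3,0.5],"dr": [5,0,-6.3],"claw": 0},{"travel": [-0.3,-0.3,1],"dr": [5,0,-6.3],"claw": 0},{"travel": [-0.3,-0.3,1],"dr": [5,0,-6.3],"claw": 0},{"travel": [-0.3,-0.3,1],"dr": [5,0,-6.3],"claw": 0}]'

```text
time_s: 6.27
tool_pos: [0.6545, 0.0239, 0.1247]
tool_rot: [-179.9, -39.8, -5.4]
force: [0.8, 0.7, 0.7]
grip_width: 0.0011
```

```bash
python3 - <<'E'
from h import *
b=avg(4); print(b[1].as_euler('xyz',degrees=True).round(1))
rel(*hook(0,8),b);rel(*hook(0,8,dz=.01),b);rel(*hook(0,8,dz=.035),b)
E
```

```text
std mm [0.  0.5 0.1] F [ 0.12  0.4  -0.02] q [   2.8    1.9  -12.8  125.2   35.8   17.2 -136.1] pos [0.6546 0.0246 0.1249]
[-180.   -39.8   -5.3]
travel cm [ 0.12 -0.06 -0.13] dr [-0.   0.2 -0. ] target [0.655 0.025 0.127]
travel cm [ 0.76 -0.06 -0.9 ] dr [-0.   0.2 -0. ] target [0.655 0.025 0.137]
travel cm [ 2.36 -0.06 -2.82] dr [-0.   0.2 -0. ] target [0.655 0.025 0.162]
```

Emit:
send_rows --series '[{"travel": [0.4,0,-0.5],"dr": [0,0,0],"claw": 0},{"travel": [0.8,0,-1.0],"dr": [0,0,0],"claw": 0},{"travel": [1.2,0,-1.45],"dr": [0,0,0],"claw": 0},{"travel": [1.4,0,-1.7],"dr": [0,0,0],"claw": 0},{"travel": [1.6,0,-1.9],"dr": [0,0,0],"claw": 0},{"travel": [1.6,0,-1.9],"dr": [0,0,0],"claw": 0}]'

```text
time_s: 6.97
tool_pos: [0.6533, 0.0253, 0.1483]
tool_rot: [180.0, -39.7, -5.1]
force: [-2.5, 1.1, -3.5]
grip_width: 0.0001
```

```bash
python3 - <<'E'
from h import *
b=avg(4); print(b[1].as_euler('xyz',degrees=True).round(1))
rel(*hook(0,8,dz=.035),b)
E
```

```text
std mm [0.  0.1 0.2] F [-2.37  1.03 -3.3 ] q [   3.2   -0.3  -13.   124.1   29.    19.8 -129.1] pos [0.6533 0.0252 0.148 ]
[180.  -39.7  -5.1]
travel cm [ 0.97 -0.01 -0.96] dr [-0.   0.3  0.1] target [0.655 0.025 0.162]
```

Emit:
send_rows --series '[{"travel": [0.3,0,-0.3],"dr": [0,0,0],"claw": 0},{"travel": [0.6,0,-0.6],"dr": [0,0,0],"claw": 0},{"travel": [0.9,0,-0.9],"dr": [0,0,0],"claw": 0},{"travel": [1.1,0,-1.2],"dr": [0,0,0],"claw": 0},{"travel": [1.1,0,-1.2],"dr": [0,0,0],"claw": 0},{"travel": [1.1,0,-1.2],"dr": [0,0,0],"claw": 0}]'

```text
time_s: 7.67
tool_pos: [0.6534, 0.0245, 0.1637]
tool_rot: [179.9, -39.6, -5.1]
force: [-4.3, 2.1, -7.0]
grip_width: 0.0005
```

```bash
python3 - <<'E'
from h import *
b=avg(4); print(b[1].as_euler('xyz',degrees=True).round(1))
im=env.read_camera("wrist"); s=env.read_camera("scene"); cv2.imwrite("pics/lift.png",np.concatenate([cv2.resize(im,(400,250)),cv2.resize(s[175:275,250:410],(400,250),interpolation=2)],1)); cv2.imwrite("pics/liftw.png",im)
np.save("wl.npy",env.calibration("wrist")["cam_to_world"])
E
```

```text
std mm [0. 0. 0.] F [-5.08  1.75 -6.89] q [   3.2   -1.5  -12.8  123.1   25.5   21.7 -125.5] pos [0.6535 0.0245 0.1637]
[179.9 -39.6  -5.1]
```

View pics/lift.png

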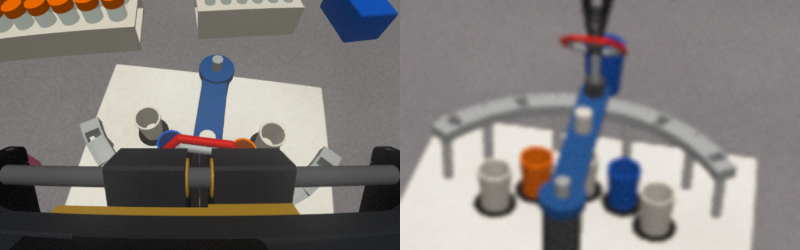

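```bash
cat >> h.py <<'E'
def swing(b,qs):
    for q in qs:
        T=R.from_euler('z',q); P=np.r_[PIV,0]
        rel(T.apply(b[0]-P)+P,T*b[1],b)
E
python3 - <<'E'
from h import *
b=avg(2); swing(b,np.linspace(0,.40,11)[1:])
E
```

```text
std mm [0. 0. 0.] F [-5.52  2.03 -7.24] q [   3.2   -1.5  -12.8  123.1   25.5   21.7 -125.5] pos [0.6535 0.0245 0.1636]
travel cm [-0.06  0.59 -0.05] dr [ 1.5  0.  -1.8] target [0.652 0.019 0.164]
travel cm [-0.1   1.18 -0.08] dr [ 2.9  0.  -3.5] target [0.651 0.013 0.164]
travel cm [-0.12  1.78 -0.1 ] dr [ 4.4  0.  -5.3] target [0.65  0.007 0.164]
travel cm [-0.13  2.37 -0.1 ] dr [ 5.8  0.  -7.1] target [0.65  0.001 0.164]
travel cm [-0.11  2.97 -0.09] dr [ 7.3  0.  -8.8] target [ 0.649 -0.005  0.164]
travel cm [-0.08  3.56 -0.06] dr [  8.8   0.  -10.6] target [ 0.649 -0.011  0.164]
travel cm [-0.03  4.15 -0.02] dr [ 10.2   0.  -12.4] target [ 0.649 -0.017  0.164]
travel cm [0.04 4.74 0.04] dr [ 11.7   0.  -14.1] target [ 0.65  -0.023  0.164]
travel cm [0.13 5.32 0.11] dr [ 13.1   0.  -15.9] target [ 0.65  -0.029  0.164]
travel cm [0.23 5.9  0.2 ] dr [ 14.6   0.  -17.7] target [ 0.651 -0.035  0.164]
```

Emit:
send_rows --series '[{"travel": [-0.06,0.6,-0.05],"dr": [1.5,0,-1.8],"claw": 0},{"travel": [-0.1,1.2,-0.08],"dr": [2.9,0,-3.5],"claw": 0},{"travel": [-0.12,1.8,-0.1],"dr": [4.4,0,-5.3],"claw": 0},{"travel": [-0.13,2.4,-0.1],"dr": [5.8,0,-7.1],"claw": 0},{"travel": [-0.11,3.0,-0.09],"dr": [7.3,0,-8.8],"claw": 0},{"travel": [-0.08,3.6,-0.06],"dr": [8.8,0,-10.6],"claw": 0},{"travel": [-0.03,4.2,-0.02],"dr": [10.2,0,-12.4],"claw": 0},{"travel": [0.04,4.7,0.04],"dr": [11.7,0,-14.1],"claw": 0},{"travel": [0.13,5.3,0.11],"dr": [13.1,0,-15.9],"claw": 0},{"travel": [0.23,5.9,0.2],"dr": [14.6,0,-17.7],"claw": 0},{"travel": [0.23,5.9,0.2],"dr": [14.6,0,-17.7],"claw": 0}]'

```text
time_s: 8.98
tool_pos: [0.6516, -0.0384, 0.1636]
tool_rot: [179.8, -39.6, 17.9]
force: [-6.3, -1.8, -6.7]
grip_width: 0.0005
```

```bash
python3 - <<'E'
from h import *
b=avg(3); print(b[1].as_euler('xyz',degrees=True).round(1)); np.savez("b.npz",p=b[0],q=b[1].as_quat())
im=env.read_camera("wrist"); s=env.read_camera("top"); cv2.imwrite("pics/sw.png",np.concatenate([cv2.resize(im,(400,250)),cv2.resize(s[115:215,240:400],(400,250),interpolation=2)],1)); cv2.imwrite("pics/sww.png",im);cv2.imwrite("pics/swt.png",s)
np.save("wsw.npy",env.calibration("wrist")["cam_to_world"])
E
```

```text
std mm [0.1 0.5 0.1] F [-6.26 -1.54 -7.13] q [  5.3   0.3   5.5 121.4 -39.8  28.1 -30.9] pos [ 0.6515 -0.0378  0.1635]
[179.8 -39.5  17.9]
```

View pics/sw.png

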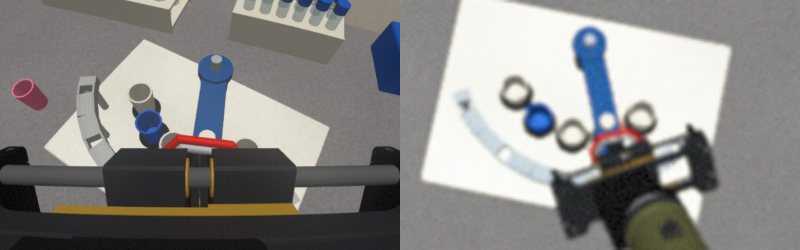

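```bash
cat >> h.py <<'E'
def armq(im,T,lo=.045,hi=.095,cam="wrist"):
    c=dict(env.calibration(cam)); 
    if T is not None: c["cam_to_world"]=T
    h=cv2.cvtColor(im,cv2.COLOR_BGR2HSV); m=cv2.inRange(h,(100,120,40),(125,255,255)); ys,xs=np.nonzero(m)
    K=np.array([[c["fx"],0,c["cx"]],[0,c["fy"],c["cy"]],[0,0,1.]]); T=np.array(c["cam_to_world"])
    u=cv2.undistortPoints(np.c_[xs,ys].astype(float)[:,None],K,np.array(c["distortion"]))[:,0]
    d=np.c_[u,np.ones(len(u))]@T[:3,:3].T; X=T[:3,3]+d*((.093-T[2,3])/d[:,2])[:,None]
    a=np.radians(YAW); v=X[:,:2]-PIV; x=v@[np.cos(a),np.sin(a)]; y=v@[-np.sin(a),np.cos(a)]
    r=np.hypot(x,y); q=np.arctan2(-y,-x); k=(r>lo)&(r<hi); 
    q0=np.median(q[k]); k&=abs(q-q0)<.45
    # mid of the two edges by radius bins
    o=[]
    for r0 in np.arange(lo,hi,.01):
        s=k&(r>=r0)&(r<r0+.01)
        if s.sum()>20: 
            t=np.sin(q[s]-q0)*r[s]; e=np.percentile(t,[1,99]); o.append((q0+e.mean()/(r0+.005),np.diff(e)[0]*1000))
    return np.round(o,4).tolist()
E
python3 - <<'E'
from h import *
I=cv2.imread
print("w1",armq(I("pics/w1.png"),np.load("w1.npy")));print("lift",armq(I("pics/liftw.png"),np.load("wl.npy")));print("sw",armq(I("pics/sww.png"),np.load("wsw.npy")))
print("top0",armq(I("pics/top.png"),None,cam="top"));print("top",armq(I("pics/swt.png"),None,cam="top"))
E
```

```text
w1 [[0.0036, 29.663], [-0.0028, 30.2229], [-0.0021, 30.0622], [-0.0014, 29.8814], [0.0045, 30.7035]]
lift [[0.0098, 30.815], [0.0096, 30.803], [0.0082, 30.8083], [0.0075, 30.8887], [0.0061, 31.2042]]
sw [[0.4273, 30.7716], [0.4249, 30.7003], [0.4237, 30.9424], [0.4221, 30.9276], [0.4203, 31.2177]]
top0 [[-0.0065, 24.8865], [-0.0063, 23.9886], [-0.0111, 25.479], [-0.0038, 25.4723]]
top [[0.4275, 24.8243], [0.4369, 24.1], [0.4193, 24.8113], [0.4183, 24.0595]]
```

```bash
python3 - <<'E'
from h import *
d=np.load("b.npz"); swing((d["p"],R.from_quat(d["q"])),[.017,.034])
E
```

```text
travel cm [-0.02  0.25 -0.02] dr [ 0.6  0.  -0.8] target [ 0.652 -0.04   0.164]
travel cm [-0.04  0.5  -0.03] dr [ 1.2  0.  -1.5] target [ 0.652 -0.043  0.164]
```

Emit:
send_rows --series '[{"travel": [0,0.25,0],"dr": [0.6,0,-0.8],"claw": 0},{"travel": [0,0.5,0],"dr": [1.2,0,-1.5],"claw": 0},{"travel": [0,0.5,0],"dr": [1.2,0,-1.5],"claw": 0},{"travel": [0,0.5,0],"dr": [1.2,0,-1.5],"claw": 0}]'

```text
time_s: 9.57
tool_pos: [0.6522, -0.0413, 0.1628]
tool_rot: [179.8, -39.5, 19.9]
force: [-7.9, -2.1, -6.9]
grip_width: 0.0007
```

```bash
python3 - <<'E'
from h import *
b=avg(3); T=env.calibration("wrist")["cam_to_world"]; im=env.read_camera("wrist"); print(armq(im,T)); print(armq(env.read_camera("top"),None,cam="top"))
p=b[0]; rel(p-[0,0,.02],b[1],b);rel(p-[0,0,.036],b[1],b)
E
```

```text
std mm [0. 0. 0.] F [-8.34 -2.59 -7.  ] q [  6.    1.1   6.2 120.6 -42.   30.  -26.4] pos [ 0.6522 -0.0413  0.1629]
[[0.4665, 30.825], [0.4621, 30.886], [0.4589, 30.7312], [0.4572, 30.9445], [0.4564, 31.1344]]
[[0.4606, 24.546], [0.4511, 24.1977], [0.455, 24.9705], [0.4579, 24.1696]]
travel cm [-1.27 -0.01  1.54] dr [0. 0. 0.] target [ 0.652 -0.041  0.143]
travel cm [-2.29 -0.01  2.78] dr [0. 0. 0.] target [ 0.652 -0.041  0.127]
```

Emit:
send_rows --series '[{"travel": [-0.3,0,0.35],"dr": [0,0,0],"claw": 0},{"travel": [-0.6,0,0.75],"dr": [0,0,0],"claw": 0},{"travel": [-0.9,0,1.1],"dr": [0,0,0],"claw": 0},{"travel": [-1.3,0,1.5],"dr": [0,0,0],"claw": 0},{"travel": [-1.6,0,1.95],"dr": [0,0,0],"claw": 0},{"travel": [-1.9,0,2.3],"dr": [0,0,0],"claw": 0},{"travel": [-1.9,0,2.3],"dr": [0,0,0],"claw": 0}]'

```text
time_s: 10.4
tool_pos: [0.6562, -0.0404, 0.1373]
tool_rot: [179.6, -39.9, 19.9]
force: [-0.4, 0.5, 0.5]
grip_width: 0.0003
```

```bash
python3 - <<'E'
from h import *
b=avg(3); T=env.calibration("wrist")["cam_to_world"]; im=env.read_camera("wrist"); print(armq(im,T)); cv2.imwrite("pics/dn.png",im); np.save("wd.npy",T)
rel(*hook(.454,8),b); print(b[1].as_euler('xyz',degrees=True).round(1)); s=env.read_camera("scene"); cv2.imwrite("pics/dn2.png",np.concatenate([cv2.resize(im,(400,250)),cv2.resize(s[175:275,250:410],(400,250),interpolation=2)],1))
E
```

```text
std mm [0.1 0.2 0.2] F [-0.15 -0.31 -0.69] q [  6.3   3.4   5.8 121.9 -47.7  27.3 -20.4] pos [ 0.6562 -0.0402  0.1375]
[[0.4696, 31.0486], [0.4654, 30.9614], [0.4628, 30.9505], [0.4598, 31.0834], [0.4585, 31.2023]]
travel cm [-0.93  0.    0.65] dr [ 1.   0.1 -0.7] target [ 0.653 -0.041  0.127]
[179.6 -39.9  19.9]
```

View pics/dn2.png

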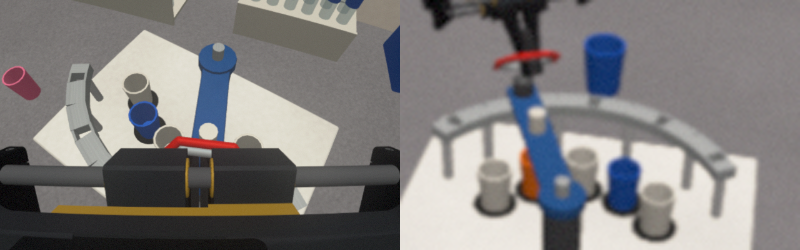

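```bash
python3 - <<'E'
from m import *
def bandz(im,T,q):
    c=dict(env.calibration("wrist")); c["cam_to_world"]=T
    h=cv2.cvtColor(im,cv2.COLOR_BGR2HSV); red=(cv2.inRange(h,(0,150,90),(3,255,255))|cv2.inRange(h,(172,130,90),(180,255,255))); red[:,:230]=0; red[:,430:]=0; red[:150]=0; red[245:]=0
    ys,xs=np.nonzero(red); a=np.radians(YAW)+q; hd=np.array([np.cos(a),np.sin(a)])
    # upper edge near the arm's centre line: intersect rays with vertical plane r=.139
    o=[]
    for x in range(xs.min(),xs.max()):
        y=ys[xs==x].min() if (xs==x).any() else None
        if y is None: continue
        O,d=ray(c,(x+.5,y)); t=((PIV-.139*hd-O[:2])@hd)/(d[:2]@hd); X=O+t*d; l=(X[:2]-PIV)@[-hd[1],hd[0]]
        if abs(l)<.012:o.append(X[2])
    return np.median(o),len(o)
I=cv2.imread
for n,t,q in(("w1","w1",0),("w2","w2",0),("liftw","wl",0),("sww","wsw",.42),("dn","wd",.456)): print(n,bandz(I(f"pics/{n}.png"),np.load(t+".npy"),q))
E
```

```text
w1 (np.float64(0.17012565884793696), 31)
w2 (np.float64(0.1673960206311329), 20)
liftw (np.float64(0.1884124404759542), 55)
sww (np.float64(0.18756907460376726), 54)
dn (np.float64(0.16834843828840274), 58)
```

Pin is home: band top z 0.168 (home before: 0.167–0.170; lifted: 0.188), arm q≈0.456. Centre in the opening and withdraw.

Emit:
send_rows --series '[{"travel": [-0.4,0,0.3],"dr": [0,0,0],"claw": 0},{"travel": [-0.7,0,0.3],"dr": [0,0,0],"claw": 0},{"travel": [-0.7,0,-0.5],"dr": [0,0,0],"claw": 0},{"travel": [-0.7,0,-1.5],"dr": [0,0,0],"claw": 0},{"travel": [-0.7,0,-2.5],"dr": [0,0,0],"claw": 0},{"travel": [-0.7,0,-3.5],"dr": [0,0,0],"claw": 0},{"travel": [-0.7,0,-4.5],"dr": [0,0,0],"claw": 0},{"travel": [-0.7,0,-5.5],"dr": [0,0,0],"claw": 0},{"travel": [-0.7,0,-6.5],"dr": [0,0,0],"claw": 0},{"travel": [-0.7,0,-8],"dr": [0,0,0],"claw": 0},{"travel": [-0.7,0,-8],"dr": [0,0,0],"claw": 0}]'

```text
time_s: 11.57
tool_pos: [0.6015, -0.0594, 0.1961]
tool_rot: [179.6, -40.0, 19.9]
force: [1.0, -0.5, 0.0]
grip_width: 0.0007
```

```bash
python3 - <<'E'
from h import *
b=avg(2); T=env.calibration("wrist")["cam_to_world"]; im=env.read_camera("wrist"); print(armq(im,T)); s=env.read_camera("scene");cv2.imwrite("pics/end_w.png",im)
cv2.imwrite("pics/end.png",np.concatenate([cv2.resize(im,(400,250)),cv2.resize(s[175:275,250:410],(400,250),interpolation=2)],1)); np.save("we.npy",T)
E
```

```text
std mm [0.1 0.2 0.5] F [ 0.85 -0.33  0.08] q [  8.6  -6.9   7.1 124.2 -38.9  34.8 -27.3] pos [ 0.6016 -0.0592  0.1955]
[[0.4744, 31.2083], [0.4687, 30.7779], [0.4636, 30.6648], [0.4611, 30.5153], [0.4583, 31.1731]]
```

View pics/end.png

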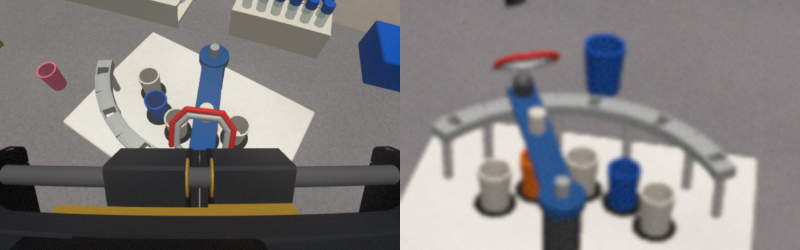

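The fingers are clear of the ring (force about 0), the arm stands over the orange cup, and the cups are upright where they were.

```bash
python3 - <<'E'
from h import *
print(armq(env.read_camera("top"),None,cam="top"), env.get_obs()["force"].round(1)); print(env.sign_off())
E
```

```text
[[0.4607, 24.5432], [0.4512, 24.2003], [0.455, 24.976], [0.4579, 24.1722]] [-0.3 -0.4  0.1]
the job is handed in; nothing more can be done
None
```

The swing arm is one hole on, over the orange cup, with the pin home, and I handed the job in at about 12 s of the 45 s. I hooked the shut fingertips through the ring from the robot's side and lifted the pin about 18 mm. I then swung the arm about the pivot to the orange cup's hole, lowered the pin and drew the fingers out.

**Last checks:**
- **Arm angle:** about 0.456 rad from the top camera, against 0.454 for the hole. The wrist camera read 0.458–0.474 with its own small bias.
- **Pin:** home as measured just before withdrawing, with the red band's top at 0.168 m. That is the same as at the start (0.167–0.170 m), against 0.188 m when lifted.
- **Clearance:** the force on the tool is about zero, with the fingertips about 60–70 mm clear of the ring.
- **Cups:** they look upright and unmoved in the last pictures, but I did not measure them. I did not check the jar, bottle or marker again at the end; I felt no contact with anything but the ring.

**What did not go as planned:**
- My first, steeper hover pose was out of joint reach, so I used a tilt of 40 degrees instead of 45.
- The last joint reached its limit during insertion, so I turned the tool 8 degrees.

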